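# Let the ratchet clamp off a glued picture frame

## Task

The glue in the small picture frame has set. On the clamp that holds the open frame, press down the thumb plate to lift the sprung pawl off the ratchet wheel, and keep it pressed until the jaw has run all the way back from the frame; then let go. Leave the frame lying where it is, and keep the other clamp, with the solid board in it, shut.

Things in the scene. Friction and masses are not known exactly. Their poses are not given: they have to be found in the camera images.
- thumb_plate (a point): Centre of the upper face of the thumb plate of the frame's clamp: level ribbed steel, 42 x 40 mm, 5 thick, 100 mm above the table, at the clamp's end nearer the robot. x runs along the clamp to the fence, z up. Tail of the pawl lever, pinned 60 mm on along x. Sprung (2 to 4 N): about 7 mm down clears the teeth, 26 mm is the stop, press 15 to 20. Nothing near stands over 105 mm.
- frame_clamp_jaw (a joint): How far the frame's clamp has backed off, m: 0 shut, 0.032 all the way back. While the pawl is held clear, a spring runs it back in about 3 s; a pawl dropped early catches a tooth each 8 mm and can be pressed again. Clamp: fixed, 310 x 100 mm aluminium base, fence, wood, sliding jaw, toothed steel wheel on edge (68 mm across), then the thumb plate.
- frame_middle (a point): Centre, half-way up, of the loose picture frame of pale wood lying in its clamp between jaw and fence: 109 mm along the clamp, 90 across, 18 high, mouldings 16 mm wide round an open middle. Its underside is 12 mm above the table; its middle is about 255 mm from the thumb plate. x runs along the clamp to the fence, z up.
- board_clamp_jaw (a joint): How far the other clamp's jaw has backed off, m: 0 shut, and to stay so. That clamp is the same in every part but holds a solid board of the same pale wood, 109 x 80 x 18 mm, without an opening. The two clamps stand side by side, 0.3 to 0.6 m apart, either one on the robot's left.

How it is judged:
By the outcome, as a careful person would: the job done as asked, in the order asked, and still so for the second after the job is handed in, with the robot touching nothing.
It also fails if it takes over 29 s, if anything falls off the work surface, if the arm or the gripper's body presses on something with over 40 N, if the wrist force passes 120 N, or if a joint passes its speed limit or range.

## Robot

A 6-joint arm with a two-finger parallel gripper is mounted at the origin on the work surface. World frame = base frame: x ahead of the robot, y to its left, z up, the work surface at z = 0. Lengths are in m, angles in rad, forces in N, time in s.
With the tool pointing down it reaches from about 0.375 to 0.9 m from the base axis. Payload 3.1 kg.
Tool frame: the origin (TCP) lies on the centre line of the jaws, within the pads' length; the fingertips stand 17 mm ahead of it and the grasp point (between the pads) lies 2 mm behind it; z points along the fingers, y is the line along which they close (so a half turn about z gives the same grasp; the last joint's range is limited). The gripper opens to 85 mm and grips with 20 to 120 N. Pads are 22 mm wide; open, the fingers measure 114 mm over their backs; the gripper's body (76 mm by 85 mm) begins 54 mm behind the grasp point. The pads swing forward as they close: fully open they stand 13 mm farther back than shut.
Start: joints at [-1.518, 0.527, 1.433, -0, 1.181, -0.178], TCP at [0.143, -0.608, 0.248] pointing down, gripper open.
Joint ranges: [-3.08, 3.08], [-0.75, 2.2], [0.22, 2.44], [-1.43, 4.57], [0, 2.65], [-2.85, 2.85]. Speed limits (rad/s): [2.79, 2.79, 3.14, 3.14, 3.14, 3.14].

## Interface

Orientations are given as a unit quaternion [w, x, y, z].
In Python, from station import * gives the robot as it stands.
- The arm moves only by the tool move_arm, never from a script. Its argument "targets" is a list of rows, each a list of 3 entries, a list of its own where there are three numbers: the gripper's target within -1 to 1 (shut at 1, half-way at 0, fully open at -1), then the shift along the world's x, y, z in cm, then the turn about the world's z in rad. A call has 1 to 20 rows; each row is the pose to reach, as a shift and turn from the pose commanded when the call began; what a row does not reach only later rows make up. A row lasts 1/8 s, in which the tool goes at most 62.5 mm and 10.7 degrees, less where a joint would pass 70% of its speed; a pose out of reach is approached as far as the arm can. A call with a gripper value outside its range is refused whole. The fingers move at their own pace and stop on an object; "grip_force" is the grip in N (left out, the last holds). Time passes only in rows, so rows that repeat a pose let the fingers close. It gives the time, the measured TCP pose, the force, the opening and the grip force at its end, in the units of the state.
- observe(): the state, without advancing time (a new reading comes with each control period).
- read_camera(name): name is "side" or "top" or "wrist"; returns a dict with "color" (400x640x3 uint8, blue, green, red), "fovy" (degrees; the focal length in pixels is half the picture's height over the tangent of half this angle, whatever the lens; pixels are square), "cx", "cy" (the principal point, pixels), "k1" (the pictures are not rectified: a ray, as slopes to the right and down, at radius r is drawn at 1 + k1 r^2 times it, then the intrinsics apply), "R" (3x3) and "t" (3): a world point X has camera coordinates R X + t. Camera axes: x right, y down, z forward; pixel columns grow to the right and rows downward; lengths in m; the calibration is good to about 2 mm. A picture is of the moment at which its call begins. There is no depth.
- hand_in(): hands the job in; it is judged then, once.
The state is a dict: "time": time; "qpos": joint angles; "qd": joint speeds; "effort": joint torques, N m; "eef_pos": TCP position; "tcp_rot": TCP orientation; "ft_force": force on the tool from outside, world axes, zero at the start; "torque": the same for the moment, N m; "opening": finger opening in m; "finger_force": force on a finger pad.
Only numpy, scipy, OpenCV 4.12 (cv2) and the standard library are available. Lean on these libraries where they do the work, as an engineer would, in place of code of your own. Each camera call takes 0.05 s, during which the arm holds its last target. There are 200 camera calls.

## Working session

There is one attempt and no reset: what is moved stays moved. The work goes in short steps, Python scripts to look and compute and a tool call to move; the robot and the scene stay as the last step left them, time stands still between calls to the robot, and variables do not carry over. Pictures are saved under pics/ and viewed, at most 10 in all, crops included, and the job is handed in when it is done.

Besides the shell and the picture viewer there is one more tool, called after "Emit:" as a command line: name --argument value ..., lists and objects as JSON in quotes. move_arm: Moves the arm, as the interface text tells. Its arguments: {"type":"object","properties":{"targets":{"type":"array"},"grip_force":{"type":"number"}},"required":["targets"]}

```bash
mkdir -p pics
cat > h.py <<'E'
from station import *
import numpy as np, cv2
def K(c):
    f=200/np.tan(np.radians(c["fovy"])/2); return np.array([[f,0,c["cx"]],[0,f,c["cy"]],[0,0,1.]])
def cast(c,uv,z):
    uv=np.array(uv,float).reshape(-1,1,2)
    n=cv2.undistortPoints(uv,K(c),np.array([c["k1"],0,0,0.]))[:,0]
    R=np.array(c["R"]);t=np.array(c["t"]);o=-R.T@t
    d=np.c_[n,np.ones(len(n))]@R
    return o+d*((z-o[2])/d[:,2])[:,None]
E
python3 - <<'E'
from h import *
import pickle
s=observe();print(s["time"],s["eef_pos"],s["tcp_rot"])
for n in("top","side"):
    c=read_camera(n);pickle.dump(c,open(n+".pkl","wb"));cv2.imwrite(f"pics/{n}0.png",c["color"]);print(n,c["fovy"],c["k1"],-np.array(c["R"]).T@c["t"])
E
```

```text
0.0 [ 0.14296421 -0.60772316  0.24729952] [-1.10663749e-03  9.93348229e-01  1.15143675e-01  6.86174248e-05]
top 55.72123230184346 -0.028939388756064836 [ 0.51223113 -0.01415915  0.89058881]
side 55.233890279739875 -0.08587041279701044 [ 0.3056489  -0.49506391  0.67652361]
```

View pics/top0.png

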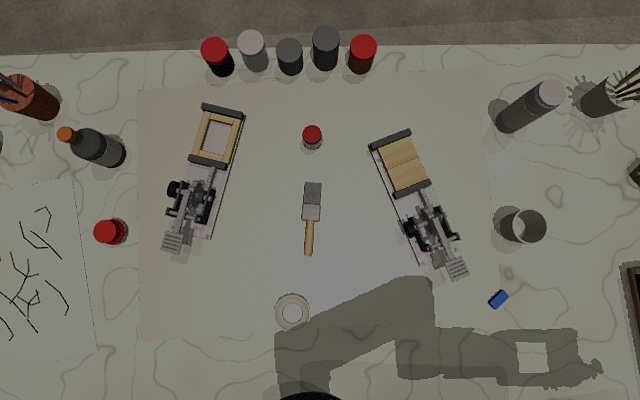

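View pics/side0.png

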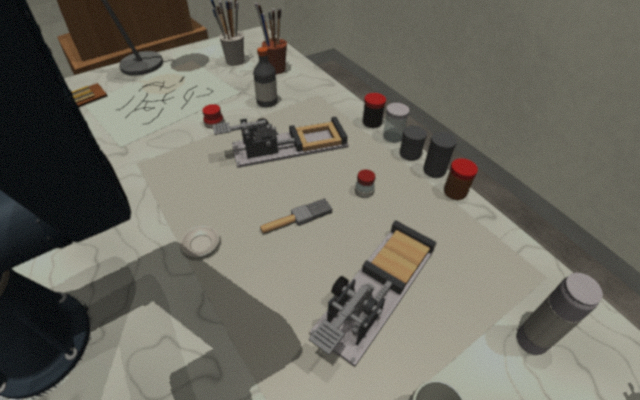

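The top view shows the open frame at about (217,135), in the clamp on the robot's left, with its thumb plate near (172,243). The solid board is in the right clamp. I'll zoom in on the plate.

Run:
```python
from h import *
import pickle
t=pickle.load(open("top.pkl","rb"));s=pickle.load(open("side.pkl","rb"))
a=cv2.resize(t["color"][95:265,140:255],None,fx=3.4,fy=3.4,interpolation=cv2.INTER_CUBIC)
b=cv2.resize(s["color"][105:175,200:360],None,fx=2.4,fy=2.4,interpolation=cv2.INTER_CUBIC)
o=np.zeros((578,790,3),np.uint8);o[:a.shape[0],:a.shape[1]]=a;o[:b.shape[0],400:400+b.shape[1]]=b;cv2.imwrite("pics/z.png",o)
p=cast(t,[[172,243]],.1);f=cast(t,[[217,135]],.021);print(p,f,np.linalg.norm((p-f)[0,:2]))
```

```text
[[0.51956301 0.29644999 0.1       ]] [[0.77247884 0.22705107 0.021     ]] 0.2622644306850229
```

View pics/z.png

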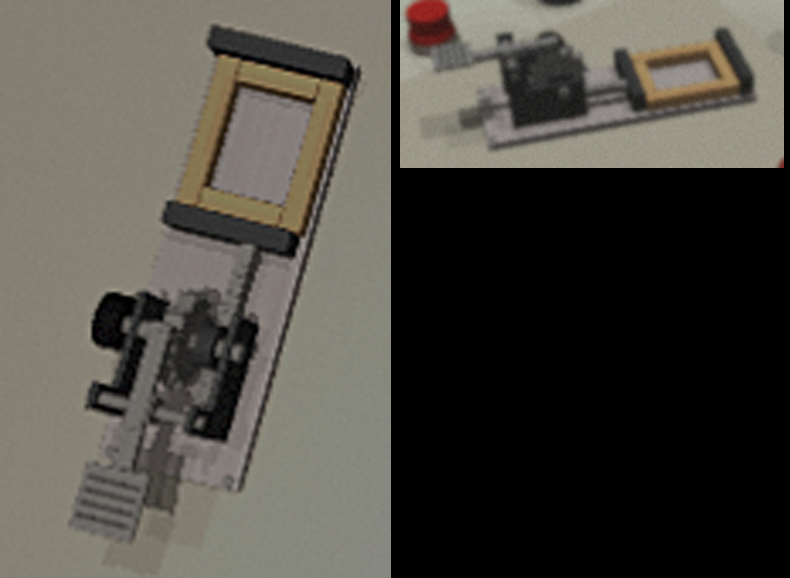

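The zoomed crop puts the plate's corners at about (85,462), (148,475), (132,541) and (70,525). I'll refine the plate and frame from their corners, and cross-check the plate with the side view.

Run:
```python
from h import *
import pickle
t=pickle.load(open("top.pkl","rb"));s=pickle.load(open("side.pkl","rb"))
g=lambda q:(np.array(q,float)+.5)/3.4-.5+[140,95]
P=cast(t,g([[85,462],[148,475],[132,541],[70,525]]),.1)
F=cast(t,g([[239,80],[314,98],[284,205],[207,187]]),.03)
for Q in(P,F):print(Q.round(4).tolist(),Q.mean(0),np.linalg.norm(Q-np.roll(Q,-1,0),axis=1))
d=F[:2].mean(0)-F[2:].mean(0);print("ang",np.arctan2(d[1],d[0]),np.linalg.norm((P.mean(0)-F.mean(0))[:2]))
print(cast(s,[[222,127.5]],.1),(P.mean(0)-observe()["eef_pos"])*100)
```

```text
[[0.5458, 0.3126, 0.1], [0.5371, 0.2734, 0.1], [0.4971, 0.2824, 0.1], [0.5075, 0.3209, 0.1]] [0.52185819 0.29729967 0.1       ] [0.04020468 0.04099418 0.03986144 0.03919585]
[[0.8111, 0.2419, 0.03], [0.7969, 0.1895, 0.03], [0.7216, 0.2094, 0.03], [0.7355, 0.2627, 0.03]] [0.76628036 0.22588555 0.03      ] [0.05425262 0.0778781  0.05501154 0.07842282]
ang -0.26301904104874074 0.25464126707329376
[[0.52197081 0.29414374 0.1       ]] [ 37.88597179  90.50936638 -14.7413191 ]
```

The measurements agree with the given sizes: the plate is 40 x 41 mm, it lies 255 mm from the frame's middle, and the two views differ by about 3 mm. Next I go above the plate with the gripper shut.

Emit:
move_arm --targets '[[1, [31, 31, 0], -0.1], [1, [31, 31, 0], -0.2], [1, [31, 31, 0], -0.3], [1, [31, 31, 0], -0.4], [1, [31, 31, 0], -0.49], [1, [31, 31, 0], -0.49], [1, [31, 31, 0], -0.49], [1, [37.9, 90.4, 0], -0.49], [1, [37.9, 90.4, 0], -0.49], [1, [37.9, 90.4, 0], -0.49], [1, [37.9, 90.4, 0], -0.49], [1, [37.9, 90.4, 0], -0.49], [1, [37.9, 90.4, 0], -0.49], [1, [37.9, 90.4, 0], -0.49], [1, [37.9, 90.4, 0], -0.49], [1, [37.9, 90.4, 0], -0.49], [1, [37.9, 90.4, -9.5], -0.49], [1, [37.9, 90.4, -9.5], -0.49], [1, [37.9, 90.4, -9.5], -0.49], [1, [37.9, 90.4, -9.5], -0.49]]'

```text
time: 2.6
eef_pos: [0.5227, 0.2953, 0.1542]
tcp_rot: [-0.0, 0.992, -0.129, 0.001]
ft_force: [0.2, 0.2, 0.8]
opening: 0.0002
finger_force: 0.0
```

Run:
```python
from h import *
s=observe();print(s["time"],s["eef_pos"],s["tcp_rot"],s["ft_force"],s["opening"],s["qpos"])
w=read_camera("wrist")["color"];c=read_camera("top")["color"][95:265,140:255]
a=cv2.resize(c,None,fx=2.3,fy=2.3);o=np.zeros((400,790,3),np.uint8);o[:,:500]=cv2.resize(w,(500,312))[:312].repeat(1,0) if 0 else 0
o[:312,:500]=cv2.resize(w,(500,312));o[:a.shape[0],510:510+a.shape[1]]=a;cv2.imwrite("pics/w1.png",o)
```

```text
2.6 [0.52266022 0.29534724 0.15424956] [-1.73354514e-04  9.91604315e-01 -1.29307727e-01  6.04078686e-04] [0.19458871 0.2437017  0.77819628] 0.00021627105952355167 [ 3.28490170e-01  6.12778216e-01  1.58123659e+00 -2.75385699e-04
  9.46340955e-01  2.15878904e+00]
```

View pics/w1.png

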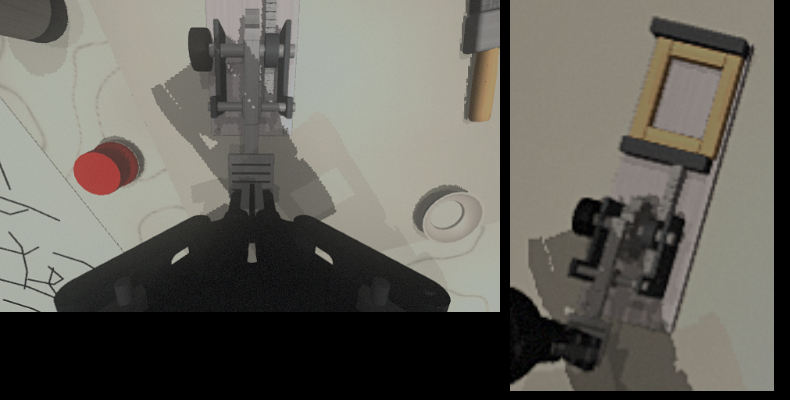

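The shut fingertips are centred over the plate: in the wrist view they are at about (250,195) and the plate is around (250,165). Next I press to a tip height of about 0.085 m and hold.

Emit:
move_arm --targets '[[1, [0, 0, -2], 0], [1, [0, 0, -3], 0], [1, [0, 0, -3.6], 0], [1, [0, 0, -4.2], 0], [1, [0, 0, -4.8], 0], [1, [0, 0, -5.2], 0], [1, [0, 0, -5.2], 0], [1, [0, 0, -5.2], 0], [1, [0, 0, -5.2], 0], [1, [0, 0, -5.2], 0], [1, [0, 0, -5.2], 0], [1, [0, 0, -5.2], 0]]'

```text
time: 4.2
eef_pos: [0.5205, 0.2958, 0.1011]
tcp_rot: [0.0, 0.992, -0.129, -0.001]
ft_force: [-5.6, 1.6, 3.3]
opening: -0.0003
finger_force: 2.6
```

Run:
```python
from h import *
s=observe();print(s["time"],s["eef_pos"],s["ft_force"])
w=read_camera("wrist")["color"];c=read_camera("top")["color"][95:265,140:255]
a=cv2.resize(c,None,fx=2.3,fy=2.3);o=np.zeros((400,790,3),np.uint8)
o[:312,:500]=cv2.resize(w,(500,312));o[:a.shape[0],510:510+a.shape[1]]=a;cv2.imwrite("pics/w2.png",o)
```

```text
4.2 [0.52048543 0.29584656 0.10114642] [-5.56889578  1.6073202   3.26292255]
```

View pics/w2.png

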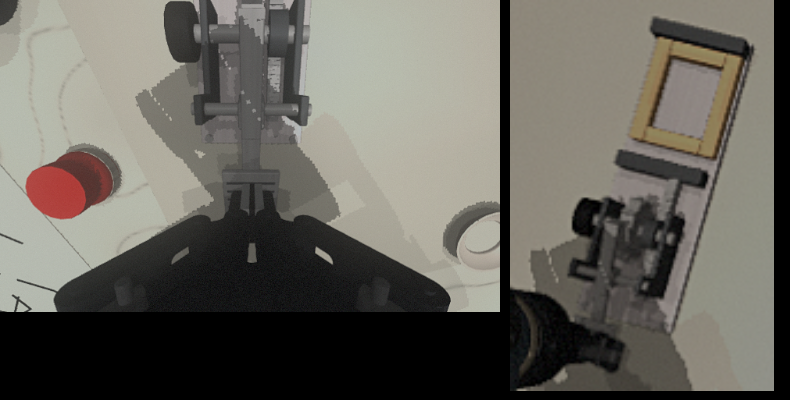

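The jaw has left the frame and is still moving, with a gap from about y=135 to y=155 in the right-hand panel. I keep holding for 4 s.

Emit:
move_arm --targets '[[1, [0, 0, 0], 0], [1, [0, 0, 0], 0], [1, [0, 0, 0], 0], [1, [0, 0, 0], 0], [1, [0, 0, 0], 0], [1, [0, 0, 0], 0], [1, [0, 0, 0], 0], [1, [0, 0, 0], 0], [1, [0, 0, 0], 0], [1, [0, 0, 0], 0], [1, [0, 0, 0], 0], [1, [0, 0, 0], 0], [1, [0, 0, 0], 0], [1, [0, 0, 0], 0], [1, [0, 0, 0], 0], [1, [0, 0, 0], 0], [1, [0, 0, 0], 0], [1, [0, 0, 0], 0], [1, [0, 0, 0], 0], [1, [0, 0, 0], 0]]'

```text
time: 6.8
eef_pos: [0.5205, 0.2958, 0.1012]
tcp_rot: [0.0, 0.992, -0.129, -0.001]
ft_force: [-5.2, 2.0, 4.7]
opening: 0.0003
finger_force: 2.6
```

Run:
```python
from h import *
c=read_camera("top")["color"];cv2.imwrite("pics/t3r.png",c)
import time
```

Emit:
move_arm --targets '[[1, [0, 0, 0], 0], [1, [0, 0, 0], 0], [1, [0, 0, 0], 0], [1, [0, 0, 0], 0], [1, [0, 0, 0], 0], [1, [0, 0, 0], 0], [1, [0, 0, 0], 0], [1, [0, 0, 0], 0], [1, [0, 0, 0], 0], [1, [0, 0, 0], 0], [1, [0, 0, 0], 0], [1, [0, 0, 0], 0]]'

```text
time: 8.35
eef_pos: [0.5205, 0.2959, 0.1011]
tcp_rot: [0.0, 0.992, -0.129, -0.002]
ft_force: [-5.5, 1.9, 3.6]
opening: 0.0001
finger_force: 2.6
```

Run:
```python
from h import *
a=cv2.imread("pics/t3r.png");k=read_camera("top");b=k["color"]
f=lambda c:cv2.resize(c[95:265,140:255],None,fx=3.4,fy=3.4,interpolation=cv2.INTER_CUBIC)
cv2.imwrite("pics/t4.png",np.hstack([f(a),f(b)]))
print(cv2.absdiff(a,b)[140:190,180:245].mean(), observe()["time"])
```

```text
1.5664615384615386 8.4
```

View pics/t4.png

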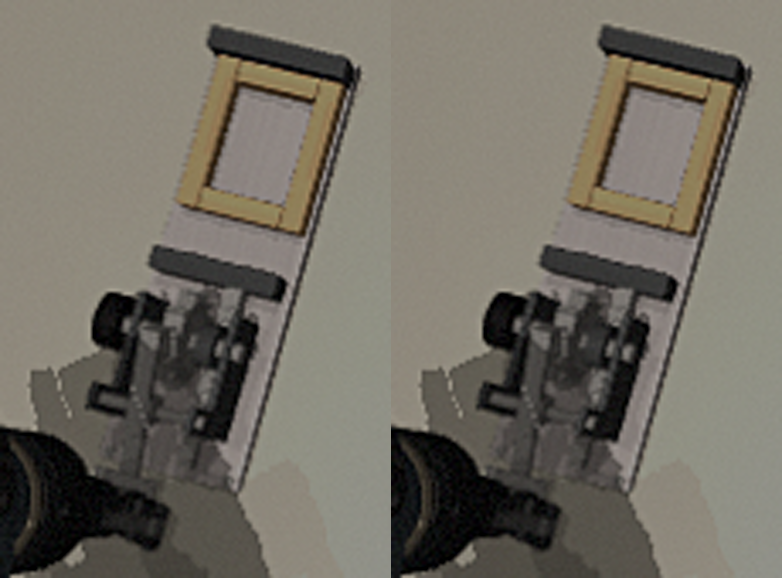

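Both pictures show the jaw in the same place, so it has stopped. It has run back about 46 crop pixels, roughly 32 mm, and the frame has not moved. Now I let go by lifting straight up.

Emit:
move_arm --targets '[[1, [0, 0, 0.6], 0], [1, [0, 0, 1.4], 0], [1, [0, 0, 2.4], 0], [1, [0, 0, 4], 0], [1, [0, 0, 8], 0], [1, [0, 0, 13], 0], [1, [0, 0, 13], 0], [1, [0, 0, 13], 0], [1, [-4, -10, 13], 0], [1, [-4, -16, 13], 0], [1, [-4, -20, 13], 0], [1, [-4, -20, 13], 0], [1, [-4, -20, 13], 0], [1, [-4, -20, 13], 0]]'

```text
time: 10.15
eef_pos: [0.4821, 0.0967, 0.2309]
tcp_rot: [-0.0, 0.992, -0.129, -0.0]
ft_force: [0.4, -0.1, -0.4]
opening: -0.0003
finger_force: 0.0
```

Run:
```python
from h import *
s=observe();print(s["time"],s["ft_force"])
cv2.imwrite("pics/t5.png",read_camera("top")["color"])
```

```text
10.15 [ 0.40805508 -0.07236362 -0.4324106 ]
```

View pics/t5.png

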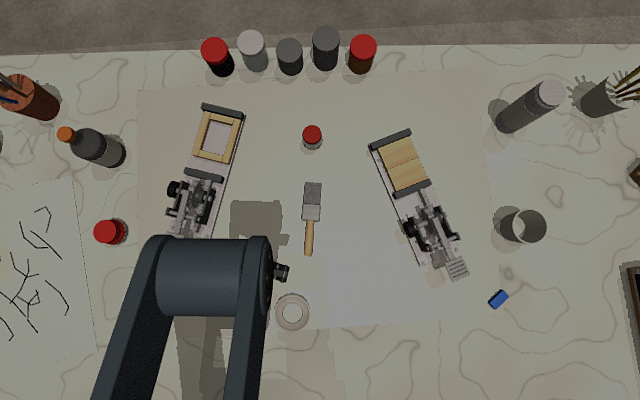

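The jaw, at about (203,175), stays back from the frame, which is still in place at (217,135). The board clamp is shut and the arm is clear.

```bash
python3 -c "
from station import *
print(hand_in())"
```

```text
the job is handed in; nothing more can be done
None
```

I pressed the thumb plate on the frame's clamp until the jaw had run fully back (about 32 mm, as measured in the images), then let go; the frame lies where it was, the board clamp is still shut, and I handed the job in at about 10 s.

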